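# Lay out the stew kit and the pancake kit

## Robot

A 7-joint arm with a two-finger parallel gripper is mounted at the origin on the work surface. World frame = base frame: x ahead of the robot, y to its left, z up, the work surface at z = 0. Lengths are in m, angles in rad, forces in N, time in s.
With the tool pointing down it reaches from about 0.4 to 0.85 m from the base axis. Payload 6.9 kg.
Tool frame: the origin (TCP) lies midway between the tips of the shut fingers; the grasp point (between the pads) lies 19 mm behind it (manip.hold_point_z is the distance from the TCP to the grasp point, in m); z points along the fingers, y is the line along which they close (so a half turn about z gives the same grasp; the last joint's range is limited). The gripper opens to 85 mm and grips with 20 to 120 N. Pads are 22 mm wide; open, the fingers measure 114 mm over their backs; the gripper's body (76 mm by 85 mm) begins 54 mm behind the grasp point. The pads swing forward as they close: fully open they stand 13 mm farther back than shut.
Start: joints at [-1.101, 0.507, -0.238, 1.5, 0.126, 1.149, -0.155], TCP at [0.222, 0.584, 0.231] pointing down, gripper open.
Joint ranges: [-3.08, 3.08], [-0.24, 2.05], [-1.43, 1.35], [0, 2.5], [-1.52, 4.66], [0.17, 1.96], [-2.89, 2.89]. Speed limits (rad/s): [2.39, 2.39, 3.14, 3.14, 3.14, 3.14, 3.14].

## Interface

Orientations are given as [roll, pitch, yaw] about the fixed x, y, z axes, in that order (R = Rz(yaw) Ry(pitch) Rx(roll)).
In Python, from rig import manip, cams, ticket gives the robot as it stands.
- The arm moves only by the tool play_rows, never from a script. Its arguments are lists of equal length, an entry for each row: "gripper": the finger opening in m, from 0 to 0.0854; "translation": the shift along the world's x, y, z in m, a list of three; "roll": the turn about the world's z in rad. A call has 1 to 20 rows; each row shifts and turns the commanded pose from where the row before left it; what a row does not reach is not made up. A row lasts 1/8 s, in which the tool goes at most 62.5 mm and 10.7 degrees, less where a joint would pass 70% of its speed; a pose out of reach is approached as far as the arm can. A call is refused whole if a number of a shift passes 0.0625 or a number of a turn 0.188, either way. A call with a gripper value outside its range is refused whole. The fingers move at their own pace and stop on an object; "newtons" is the grip in N (left out, the last holds). Time passes only in rows, so rows that do not move let the fingers close. It gives the time, the measured TCP pose, the force, the opening and the grip force at its end, in the units of the state.
- manip.state(): the state, without advancing time (a new reading comes with each control period).
- cams.get_image(name): name is "scene" or "top" or "wrist"; returns a dict with "color" (384x512x3 uint8, red, green, blue), "range_z" (384x512 float32, m along the optical axis (not along the pixel's ray), 0 where there is no reading), "fx", "fy", "cx", "cy" (pixels), "distortion" ([k1, k2, p1, p2, k3] as OpenCV has them; the pictures are not rectified), "rvec" (rotation vector, rad) and "tvec" (3), from world to camera coordinates, as OpenCV has them; the wrist camera has in their place "T_tool_cam" (4x4, takes a point from camera to tool coordinates, whose origin is the TCP and whose axes are the flange's). Camera axes: x right, y down, z forward; pixel columns grow to the right and rows downward; lengths in m; the calibration is good to about 2 mm. A picture is of the moment at which its call begins: read the wrist's pose just before it.
- ticket.finish_job(): hands the job in; it is judged then, once.
The state is a dict: "time": time; "q": joint angles; "qd": joint speeds; "joint_efforts": joint torques, N m; "position": TCP position; "tool_rot": TCP orientation; "contact_force": force on the tool from outside, world axes, zero at the start; "wrist_torque": the same for the moment, N m; "finger_gap": opening from 0.0 (shut) to 1.0 (fully open); "gripper_force": force on a finger pad.
Only numpy, scipy, OpenCV 4.12 (cv2) and the standard library are available. Lean on these libraries where they do the work, as an engineer would, in place of code of your own. Each camera call takes 0.05 s, during which the arm holds its last target. There are 200 camera calls.

## Task

Make up the two cooking kits: the bamboo spatula and the red-capped jar go in the blue tray, the yellow whisk and the steel-capped jar in the white tray. In each tray lay the tool flat along the cork strip, its middle on the strip's middle (pointing either way), and stand the jar upright on the centre of the cork disc. Keep the glass jars upright and set them down gently, let go of everything, and leave the green-capped jar, the pot and the colander where they are.

Things in the scene. Friction and masses are not known exactly. Their poses are not given: they have to be found in the camera images.
- spatula: bamboo spatula lying flat, 200 mm long, tan wood. Handle 14 mm wide and 14 mm high from x=-100 to +35 mm, then a neck and a flat blade 44 mm wide and 6 mm thick to x=+100 mm. Origin: underside at mid-length, still on the handle, near the balance point; x runs along it towards the blade, z up. About 50 g.
- whisk: flat yellow silicone whisk lying flat, 200 mm long. Handle 14 mm wide and 14 mm high from x=-100 to +25 mm, then flat rigid loops 50 mm wide to x=+100 mm. Origin: underside at mid-length, still on the handle, near the balance point; x runs along it towards the loops, z up. About 60 g.
- jar_red: small closed glass jar, red cap and red inside, standing upright: 44 mm in diameter, 66 mm high, body glass up to 52 mm, cap 43 mm across above that; about 0.16 kg. Origin: centre of its underside, z up. For the blue tray.
- jar_steel: small closed glass jar, bare steel cap and cream inside, standing upright: 44 mm in diameter, 66 mm high, body glass up to 52 mm, cap 43 mm across above that; about 0.16 kg. Origin: centre of its underside, z up. For the white tray.
- jar_green: small closed glass jar, green cap and dark green inside, standing upright: 44 mm in diameter, 66 mm high, body glass up to 52 mm, cap 43 mm across above that; about 0.16 kg. Origin: centre of its underside, z up. Not part of a kit: leave it.
- tray_blue: Blue tray fixed to the counter, 230 mm long (its x) by 170 mm wide (y), floor 5 mm thick, rim 12 mm high and 6 mm wide. Origin: centre of its underside, z up. Two flush cork marks on its floor: a strip 200 x 24 mm along x for the tool, centred at x=0, y=+40 mm; a disc 60 mm across for the jar, centred at x=+50, y=-45 mm. It lies with x along world y, turned up to 0.15 rad.
- tray_white: White tray fixed to the counter, 230 mm long (its x) by 170 mm wide (y), floor 5 mm thick, rim 12 mm high and 6 mm wide. Origin: centre of its underside, z up. Two flush cork marks on its floor: a strip 200 x 24 mm along x for the tool, centred at x=0, y=+40 mm; a disc 60 mm across for the jar, centred at x=+50, y=-45 mm. It lies with x along world y, turned up to 0.15 rad.
- pot: closed green enamel pot, 186 mm across the lid, 144 mm high to its black knob, handles to 120 mm either side along its y, 1.8 kg. Origin: centre of its underside. Leave it.
- colander: orange plastic colander, loose bowl 200 mm across the rim and 85 mm high, handles to 123 mm either side along its y. Origin: centre of its underside. Leave it.
Things that resemble listed ones, but are neither listed nor needed, are in the scene too. Leave any pink or purple look-alike of the jar_red alone.

How it is judged:
By the outcome, as a careful person would: the job done as asked, in the order asked, and still so for the second after the job is handed in, with the robot touching nothing.
It also fails if it takes over 106 s, if anything falls off the work surface, if the arm or the gripper's body presses on something with over 40 N, if the wrist force passes 120 N, or if a joint passes its speed limit or range.

## Working session

There is one attempt and no reset: what is moved stays moved. The work goes in short steps, Python scripts to look and compute and a tool call to move; the robot and the scene stay as the last step left them, time stands still between calls to the robot, and variables do not carry over. Pictures are saved under pics/ and viewed, at most 14 in all, crops included, and the job is handed in when it is done.

Besides the shell and the picture viewer there is one more tool, called after "Emit:" by a JSON object that holds its "op" and its "data", one argument or row to a line. play_rows: Moves the arm, as the interface text tells. Its arguments: {"type":"object","properties":{"gripper":{"type":"array"},"translation":{"type":"array"},"roll":{"type":"array"},"newtons":{"type":"number"}},"required":["gripper","translation","roll"]}

```bash
ls; mkdir -p pics; cat > h.py <<'E'
import numpy as np, cv2
from rig import manip, cams, ticket
def grab(n):
    st=manip.state(); im=cams.get_image(n); K=np.array([[im['fx'],0,im['cx']],[0,im['fy'],im['cy']],[0,0,1.]]); D=np.array(im['distortion'],float)
    if n=='wrist':
        from scipy.spatial.transform import Rotation as R
        T=np.eye(4); T[:3,:3]=R.from_euler('xyz',st['tool_rot']).as_matrix(); T[:3,3]=st['position']
        W=T@np.array(im['T_tool_cam'])
    else:
        r=cv2.Rodrigues(np.array(im['rvec'],float))[0]; W=np.eye(4); W[:3,:3]=r.T; W[:3,3]=-r.T@np.array(im['tvec'],float).ravel()
    return dict(c=im['color'],z=im['range_z'],K=K,D=D,W=W)
def rays(g,px):
    p=cv2.undistortPoints(np.array(px,float).reshape(-1,1,2),g['K'],g['D']).reshape(-1,2)
    return np.c_[p,np.ones(len(p))]
def onplane(g,px,h):
    d=rays(g,px)@g['W'][:3,:3].T; o=g['W'][:3,3]
    return o+d*((h-o[2])/d[:,2])[:,None]
def cloud(g):
    v,u=np.mgrid[:384,:512]; px=np.c_[u.ravel(),v.ravel()]
    P=rays(g,px)*g['z'].ravel()[:,None]
    return (P@g['W'][:3,:3].T+g['W'][:3,3]).reshape(384,512,3)
E
python3 - <<'E'
from h import *
s=manip.state(); print({k:np.round(v,3) for k,v in s.items()}, manip.hold_point_z)
a=[]
for n in ('scene','top'):
    g=grab(n); cv2.imwrite(f'pics/{n}0.png',cv2.resize(g['c'][:,:,::-1],(800,600),interpolation=cv2.INTER_CUBIC)); print(n,np.round(g['W'],3))
    np.savez(f'{n}0.npz',**g)
E
```

```text
pics
{'time': np.float64(0.0), 'q': array([-1.101,  0.508, -0.238,  1.501,  0.126,  1.149, -0.155]), 'qd': array([-0.001,  0.   ,  0.   , -0.002, -0.001, -0.   ,  0.   ]), 'joint_efforts': array([ 1.0000e-03, -6.2060e+01, -2.1870e+00, -2.4965e+01,  1.3000e-02,
        1.2000e-02,  0.0000e+00]), 'position': array([0.222, 0.584, 0.23 ]), 'tool_rot': array([-3.14 ,  0.   ,  2.778]), 'contact_force': array([ 0.209,  1.07 , -0.692]), 'wrist_torque': array([0.061, 0.035, 0.022]), 'gripper_force': np.float64(0.0), 'finger_gap': np.float64(1.002)} 0.0187
scene [[ 0.588  0.517 -0.622  1.241]
 [ 0.809 -0.378  0.45  -0.546]
 [-0.002 -0.768 -0.641  0.844]
 [ 0.     0.     0.     1.   ]]
top [[ 0.051 -0.977  0.207  0.122]
 [-0.999 -0.051  0.008 -0.009]
 [ 0.003 -0.207 -0.978  1.708]
 [ 0.     0.     0.     1.   ]]
```

View pics/scene0.png

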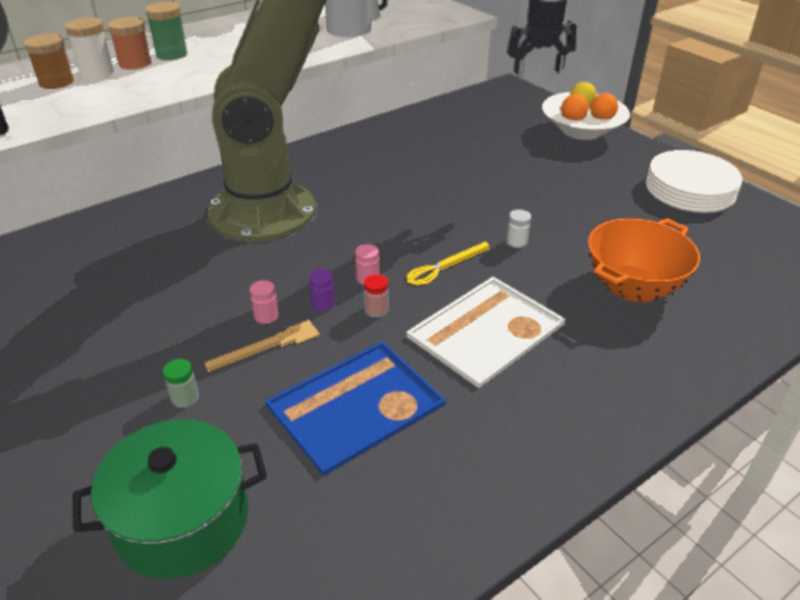

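View pics/top0.png

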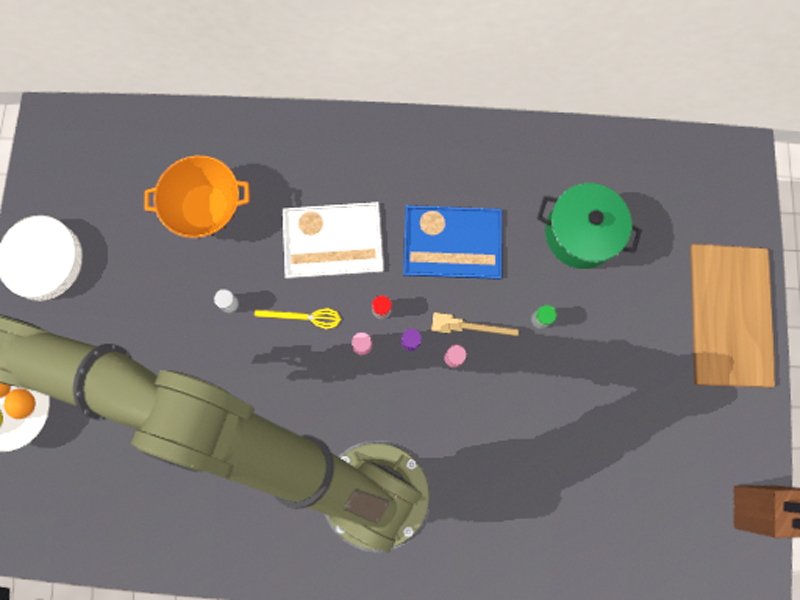

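The scene view (800x600) shows the red-capped jar at (376,295), pink jars at (264,302) and (368,265), the purple jar at (321,290), the steel jar at (518,228) and the green jar at (180,383). The spatula is at (262,346), the whisk at (448,264), the blue tray at (355,406) and the white tray at (486,330). In the top view, red is at (381,306), steel (226,300), purple (411,339) and pink (361,343) and (455,355).

Candidates for jar_red are red (381,306), the two pinks and the purple. Only the one at (381,306) has a saturated red cap, so I'll check it in an enlarged crop while measuring.

```bash
cat > m.py <<'E'
from h import *
def load(n): return dict(np.load(n+'0.npz'))
def blobs(m,amin=25):
    n,l,s,c=cv2.connectedComponentsWithStats(m.astype(np.uint8)); 
    return [(l==i) for i in range(1,n) if s[i,4]>=amin]
def px(m): v,u=np.nonzero(m); return np.c_[u,v].astype(float)
E
python3 - <<'E'
from m import *
for n in ('top','scene'):
    g=load(n); hsv=cv2.cvtColor(g['c'],cv2.COLOR_RGB2HSV).astype(int); H,S,V=hsv[...,0],hsv[...,1],hsv[...,2]
    C=cloud(g); X,Y,Z=C[...,0],C[...,1],C[...,2]; roi=(X>.2)&(X<.85)&(abs(Y)<.6)
    print('==',n,'table z',np.round(np.median(Z[roi&(S<60)&(V<100)]),4))
    # jar caps: by depth top
    m=roi&(Z>.055)&(Z<.075)
    for b in blobs(m,15):
        P=C[b]; c=g['c'][b].mean(0).astype(int); p=px(b)
        (cx,cy),r=cv2.minEnclosingCircle(p.astype(np.float32)); q=onplane(g,[[cx,cy]],.066)[0]
        print('top blob px',p.mean(0).round(1),'circ',np.round([cx,cy,r],1),'n',len(p),'rgb',c,'med xyz',np.median(P,0).round(4),'ray',q.round(4), 'z95',np.percentile(P[:,2],95).round(4))
    masks=dict(yellow=(H>22)&(H<33)&(S>150)&(V>120)&roi,tan=(H>8)&(H<24)&(S>60)&(S<200)&(V>100)&roi,blue=(H>105)&(H<125)&(S>150)&roi,white=(S<40)&(V>170)&roi)
    for k,m in masks.items():
        for b in blobs(m,40):
            p=px(b); q=onplane(g,p,{'yellow':.012,'tan':.010,'blue':.010,'white':.010}[k])
            (c,sz,a)=cv2.minAreaRect((q[:,:2]*1000).astype(np.float32))
            print(k,'px',p.mean(0).round(1),'n',len(p),'rectc',np.round(c,1),'size',np.round(sz,1),'ang',round(a,2),'mean',(q.mean(0)*1000).round(1),'zmed',np.median(Z[b]).round(4))
t=load('top')['c'][180:245,120:370,::-1]; cv2.imwrite('pics/crop1.png',cv2.resize(t,(800,208),interpolation=cv2.INTER_CUBIC))
E
```

```text
== top table z 0.0014
top blob px [118.4 117.1] circ [125.6 126.3  25.9] n 280 rgb [217 118  23] med xyz [0.7085 0.5005 0.0651] ray [0.6534 0.4524 0.066 ] z95 0.0741
top blob px [363.6 160.9] circ [368.  155.5  20.5] n 75 rgb [ 37 114  66] med xyz [ 0.5596 -0.4085  0.0658] ray [ 0.5885 -0.4318  0.066 ] z95 0.0736
top blob px [143.2 190.9] circ [143.1 191.1   6.2] n 120 rgb [226 223 225] med xyz [0.4174 0.3635 0.0662] ray [0.4167 0.3638 0.066 ] z95 0.0723
top blob px [243.6 194.8] circ [243.6 194.9   6.1] n 119 rgb [246  43  44] med xyz [0.4216 0.0082 0.0667] ray [0.4217 0.0087 0.066 ] z95 0.0723
top blob px [348.8 201.3] circ [348.8 201.5   6.3] n 126 rgb [ 64 183  83] med xyz [ 0.418  -0.3626  0.0668] ray [ 0.4169 -0.3625  0.066 ] z95 0.0729
top blob px [262.9 216.2] circ [262.9 216.1   6.2] n 119 rgb [142  75 172] med xyz [ 0.3499 -0.0625  0.0663] ray [ 0.3502 -0.0622  0.066 ] z95 0.0734
top blob px [230.9 218.7] circ [230.9 218.7   6.1] n 117 rgb [234 159 186] med xyz [0.3349 0.048  0.0663] ray [0.3355 0.0483 0.066 ] z95 0.0713
top blob px [291.6 226.7] circ [291.6 226.8   6.2] n 
[... 3597 characters left out ...]
7
tan px [216.4 248.7] n 489 rectc [ 556.9 -151.3] size [ 21.4 196.6] ang 0.84 mean [ 556.9 -154.8   10. ] zmed 0.0068
tan px [254.2 259.2] n 325 rectc [ 641.1 -101.1] size [54.2 55.3] ang 53.88 mean [ 640.8 -100.4   10. ] zmed 0.0068
blue px [224.7 261.7] n 3916 rectc [ 595.7 -149.9] size [175.4 232.5] ang 0.8 mean [ 603.6 -161.2   10. ] zmed 0.0066
white px [332.9 137.6] n 76 rectc [358.4 437.2] size [41.5 41.4] ang 82.99 mean [358.8 437.   10. ] zmed 0.0677
white px [309.9 211.4] n 2872 rectc [582.9 137.4] size [172.7 234.2] ang 7.01 mean [589.2 128.1  10. ] zmed 0.007
white px [349.6 372.3] n 1045 rectc [ 972.4 -127.5] size [116.4  65.9] ang 53.67 mean [ 988.1 -124.3   10. ] zmed -0.7486
```

View pics/crop1.png

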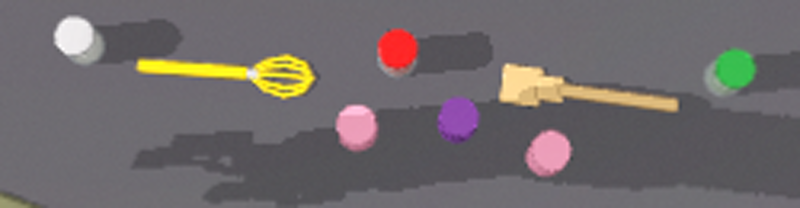

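The crop confirms jar_red at crop (398,50): it has a saturated red cap, while the neighbours at (357,127), (459,118) and (549,152) are pink and purple. Next I move above the spatula and look from close by.

Emit:
{"op": "play_rows", "data": {
  "gripper": [0.045,0.045,0.045,0.045,0.045,0.045,0.045,0.045,0.045,0.045,0.045,0.045,0.045,0.045,0.045,0.045,0.045,0.045,0.045],
  "translation": [
    [0.034,-0.041,0],
    [0.034,-0.041,0],
    [0.034,-0.041,0],
    [0.034,-0.041,0],
    [0.034,-0.041,0],
    [0.034,-0.041,0],
    [0.034,-0.041,0],
    [0,-0.05,0],
    [0,-0.05,0],
    [0,-0.05,0],
    [0,-0.05,0],
    [0,-0.05,0],
    [0,-0.05,0],
    [-0.012,-0.042,0],
    [-0.012,-0.042,0],
    [-0.012,-0.042,0],
    [-0.012,-0.042,0],
    [-0.012,-0.042,0],
    [0,0,0]
  ],
  "roll": [-0.13,-0.13,-0.13,-0.13,-0.13,-0.13,-0.13,-0.13,-0.13,-0.13,0,0,0,0,0,0,0,0,0],
  "newtons": 40
}}

```text
time: 2.48
position: [0.3989, -0.216, 0.2313]
tool_rot: [-3.141, 0.001, 1.472]
contact_force: [-0.5, -0.2, 0.7]
finger_gap: 0.531
gripper_force: 0.0
```

```bash
cat > meas.py <<'E'
from m import *
import sys
def tool(g,col,hs=(0.014,),lo=40):
    """long-object axis from wrist view"""
    hsv=cv2.cvtColor(g['c'],cv2.COLOR_RGB2HSV).astype(int); H,S,V=hsv[...,0],hsv[...,1],hsv[...,2]
    C=cloud(g)
    if col=='tan': m=(H>8)&(H<24)&(S>60)&(V>80)
    if col=='yellow': m=(H>20)&(H<35)&(S>120)&(V>90)
    return m,C
E
python3 - <<'E'
from meas import *
g=grab('wrist'); np.savez('wrist0.npz',**g); print(g['W'].round(3))
cv2.imwrite('pics/w0.png',cv2.cvtColor(g['c'],cv2.COLOR_RGB2BGR))
m,C=tool(g,'tan')
for b in blobs(m,100):
    p=px(b); P=C[b]; print(p.mean(0).round(1),p.min(0),p.max(0),len(p),np.median(P,0).round(4),P.min(0).round(3),P.max(0).round(3))
E
```

```text
[[ 0.995 -0.094 -0.032  0.408]
 [-0.099 -0.943 -0.319 -0.134]
 [-0.001  0.32  -0.947  0.374]
 [ 0.     0.     0.     1.   ]]
[371.7  70.6] [362.   0.] [382. 163.] 2064 [ 0.5539 -0.1227  0.0062] [ 0.408 -0.237  0.003] [ 0.567 -0.051  0.374]
[444.2  39.3] [420.  12.] [469.  66.] 1757 [ 0.6383 -0.0982  0.0062] [ 0.408 -0.134  0.004] [ 0.67  -0.069  0.374]
[239.1 131.8] [221.  66.] [260. 227.] 778 [ 0.3862 -0.168   0.006 ] [ 0.375 -0.314 -0.002] [ 0.424 -0.105  0.374]
[376.2 161.3] [363. 145.] [380. 172.] 106 [ 0.5636 -0.2343  0.0063] [ 0.545 -0.249  0.004] [ 0.567 -0.215  0.008]
```

View pics/w0.png

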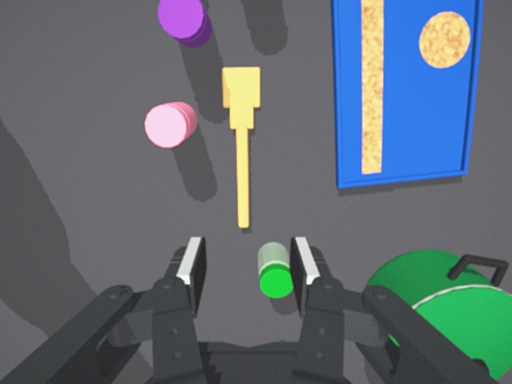

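The wrist view shows the spatula with its blade at (241,88) and handle end at (243,226), and the pink and purple jars off to the left. I'll fit its axis.

```bash
cat > meas.py <<'E'
from m import *
def tmask(g,col):
    hsv=cv2.cvtColor(g['c'],cv2.COLOR_RGB2HSV).astype(int); H,S,V=hsv[...,0],hsv[...,1],hsv[...,2]
    if col=='tan': return (H>8)&(H<28)&(S>60)&(V>80)
    return (H>20)&(H<35)&(S>120)&(V>90)
def toolfit(g,col,box,hend,htip):
    """box x0,x1,y0,y1 world; returns mid and axis dir (deg)"""
    m=tmask(g,col); C=cloud(g)
    m&=(C[...,0]>box[0])&(C[...,0]<box[1])&(C[...,1]>box[2])&(C[...,1]<box[3])
    m=cv2.morphologyEx(m.astype(np.uint8),cv2.MORPH_CLOSE,np.ones((3,3)))>0
    b=max(blobs(m,30),key=lambda b:b.sum()); p=px(b)
    q=onplane(g,p,.014)[:,:2]; 
    s=1 if hend=='-y' else -1   # handle end at -y or +y
    yy=s*q[:,1]; h=q[(yy>yy.min()+.006)&(yy<yy.min()+.11)]
    # per-slice centreline of handle
    ys=np.arange(h[:,1].min()+.003,h[:,1].max()-.003,.005); c=np.array([[ (h[abs(h[:,1]-y)<.004,0].min()+h[abs(h[:,1]-y)<.004,0].max())/2,y] for y in ys if (abs(h[:,1]-y)<.004).sum()>3])
    k,b0=np.polyfit(c[:,1],c[:,0],1)
    e0=q[np.argmin(yy)]; q2=onplane(g,p,htip)[:,:2]; e1=q2[np.argmax(s*q2[:,1])]
    mid=(e0[1]+e1[1])/2
    print('n',len(p),'ends y',e0[1].round(4),e1[1].round(4),'len',abs(e1[1]-e0[1]).round(4),'axis deg',np.degrees(np.arctan2(1,k)).round(2),'mid',np.round([k*mid+b0,mid],4),'width',np.round(np.median([np.ptp(h[abs(h[:,1]-y)<.004,0]) for y in c[:,1]]),4))
    return k*mid+b0,mid
E
python3 - <<'E'
from meas import *
g=load('wrist'); toolfit(g,'tan',(.34,.46,-.34,-.08),'-y',.006)
for n in('top','scene'): toolfit(load(n),'tan',(.34,.46,-.34,-.08),'-y',.006)
# strips & discs, at z=.005
for n in('top','scene','wrist'):
    g=load(n); C=cloud(g); hsv=cv2.cvtColor(g['c'],cv2.COLOR_RGB2HSV).astype(int); m=tmask(g,'tan')&(C[...,0]>.5)&(C[...,0]<.7)
    for nm,(y0,y1) in dict(blue=(-.3,0),white=(0,.28)).items():
        for b in blobs(m&(C[...,1]>y0)&(C[...,1]<y1),80):
            if n=='wrist' and px(b)[:,1].min()==0: continue
            q=onplane(g,px(b),.005)[:,:2]; r=cv2.minAreaRect((q*1000).astype(np.float32)); print(n,nm,len(q),np.round(r[0],1),np.round(r[1],1),round(r[2],2))
    if n!='wrist':
      for nm,m in dict(blue=(hsv[...,0]>105)&(hsv[...,0]<125)&(hsv[...,1]>150)&(C[...,0]>.4),white=(hsv[...,1]<40)&(hsv[...,2]>150)&(C[...,0]>.46)&(C[...,0]<.75)&(C[...,1]<.3)).items():
        b=max(blobs(m,200),key=lambda b:b.sum()); q=onplane(g,px(b),.012)[:,:2]; r=cv2.minAreaRect((q*1000).astype(np.float32)); print(n,nm,'tray',np.round(r[0],1),np.round(r[1],1),round(r[2],2))
E
```

```text
n 1195 ends y -0.3072 -0.1059 len 0.2013 axis deg 85.11 mid [ 0.3929 -0.2065] width 0.0156
n 385 ends y -0.3091 -0.1102 len 0.1989 axis deg 85.33 mid [ 0.391  -0.2096] width 0.0147
n 668 ends y -0.3113 -0.1057 len 0.2057 axis deg 84.97 mid [ 0.3979 -0.2085] width 0.0269
top blue 180 [ 639.2 -100.9] [54.6 52.3] 2.28
top blue 302 [ 554. -154.] [ 21.1 196.4] 0.87
top white 176 [622.4 187.6] [50.5 56.2] 2.85
top white 319 [543.8 129.4] [ 22.8 196.4] 7.14
top blue tray [ 592.5 -151.4] [171.5 228.3] 0.86
top white tray [582.7 132.9] [172.3 232.7] 6.89
scene blue 489 [ 552.8 -149. ] [ 21.6 197.8] 0.84
scene blue 325 [637.5 -98.4] [54.5 55.6] 53.88
scene white 392 [542.1 133.5] [ 23.9 199.9] 7.26
scene white 233 [621.9 192.1] [56.7 53.9] 53.84
scene blue tray [ 597.2 -150.8] [175.  231.9] 0.8
scene white tray [585.6 134.6] [176.  238.6] 7.07
wrist blue 2101 [639.3 -98.5] [58.9 57.8] 42.39
```

Emit:
{"op": "play_rows", "data": {
  "gripper": [0.045,0.045,0.045,0.045,0.045,0.045,0.045,0.045,0.0,0.0,0.0,0.0,0.0],
  "translation": [
    [-0.003,0.0045,-0.03],
    [-0.003,0.004,-0.045],
    [0,0,-0.045],
    [0,0,-0.045],
    [0,0,-0.04],
    [0,0,-0.012],
    [0,0,-0.011],
    [0,0,0],
    [0,0,0],
    [0,0,0],
    [0,0,0],
    [0,0,0],
    [0,0,0]
  ],
  "roll": [0.013,0,0,0,0,0,0,0,0,0,0,0,0],
  "newtons": 40
}}

```text
time: 4.15
position: [0.3949, -0.2046, 0.0043]
tool_rot: [3.14, 0.0, 1.491]
contact_force: [-0.2, 0.7, 5.5]
finger_gap: 0.148
gripper_force: 40.4
```

Emit:
{"op": "play_rows", "data": {
  "gripper": [0,0,0,0,0,0,0,0],
  "translation": [
    [0,0,0.04],
    [0.01,0.004,0.03],
    [0.035,0.013,0],
    [0.04,0.013,0],
    [0.04,0.013,0],
    [0.034,0.013,0],
    [0,0,0],
    [0,0,0]
  ],
  "roll": [0,0,0.02,0.02,0.03,0.03,0,0]
}}

```text
time: 5.15
position: [0.5525, -0.1487, 0.0734]
tool_rot: [-3.141, 0.0, 1.59]
contact_force: [-0.5, 0.4, -1.3]
finger_gap: 0.151
gripper_force: 39.7
```

```bash
python3 - <<'E'
from meas import *
g=grab('wrist'); np.savez('wrist1.npz',**g)
cv2.imwrite('pics/w1.png',cv2.cvtColor(g['c'],cv2.COLOR_RGB2BGR))
s=manip.state(); print(s['position'],s['tool_rot'],s['finger_gap'],s['gripper_force'])
E
```

```text
[ 0.55225424 -0.14903085  0.0734791 ] [-3.14074273e+00  2.79360965e-04  1.58955751e+00] 0.15178750930017126 39.65176463127136
```

View pics/w1.png

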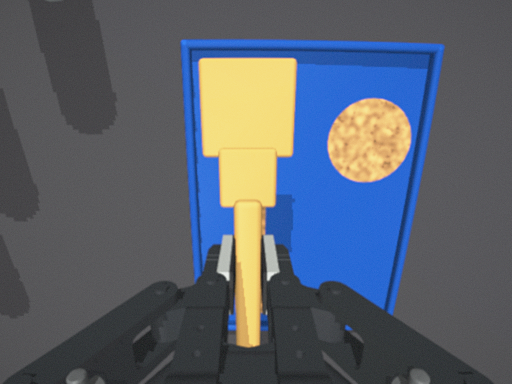

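The held spatula is above the strip, with blade corners at (201,58) and (296,58) and handle end near (248,345). The disc is at (369,140). I'll check the numbers.

```bash
python3 - <<'E'
from meas import *
g=load('wrist1'[:-1]) if 0 else dict(np.load('wrist1.npz'))
for px_,h in (([[201,58],[296,58],[248,58]],.076),([[248,345]],.084),([[248,203],[248,225]],.084),([[369,140]],.005)): print(onplane(g,px_,h).round(4))
C=cloud(g); print('blade z',C[70:140,215:280,2].mean(), 'handle z',C[210:230,244:252,2].mean(), 'blade tip y', C[62,248])
b=max(blobs(tmask(g,'tan')&(C[...,0]>.6),80),key=lambda b:b.sum()); q=onplane(g,px(b),.005)[:,:2]; print(cv2.minEnclosingCircle((q*1000).astype(np.float32)),q.mean(0))
m=tmask(g,'tan')&(C[...,0]<.6)
for v in (65,100,140,165,190,210,225): 
    u=np.nonzero(m[v,150:320])[0]+150; print(v,u.min(),u.max(),onplane(g,[[(u.min()+u.max())/2,v]],.076 if v<158 else .084)[0].round(4))
E
```

```text
[[ 0.5307 -0.0534  0.076 ]
 [ 0.5723 -0.0526  0.076 ]
 [ 0.5513 -0.053   0.076 ]]
[[ 0.5543 -0.206   0.084 ]]
[[ 0.5525 -0.1178  0.084 ]
 [ 0.5528 -0.1293  0.084 ]]
[[ 0.6388 -0.0984  0.005 ]]
blade z 0.07642652028494377 handle z 0.08352252943997847 blade tip y [ 0.55131454 -0.0547156   0.07651436]
((639.0748901367188, -99.3810043334961), 29.845508575439453) [ 0.63884594 -0.09845014]
65 199 295 [ 0.5509 -0.0559  0.076 ]
100 201 294 [ 0.5514 -0.0708  0.076 ]
140 202 292 [ 0.5515 -0.089   0.076 ]
165 219 275 [ 0.5517 -0.0992  0.084 ]
190 220 275 [ 0.5522 -0.1112  0.084 ]
210 234 264 [ 0.5531 -0.1214  0.084 ]
225 235 264 [ 0.5535 -0.1293  0.084 ]
```

Emit:
{"op": "play_rows", "data": {
  "gripper": [0,0,0,0,0,0],
  "translation": [
    [0,0.002,-0.02],
    [0,0,-0.022],
    [0,0,-0.014],
    [0,0,-0.005],
    [0,0,-0.003],
    [0,0,0]
  ],
  "roll": [-0.01,0,0,0,0,0]
}}

```text
time: 5.95
position: [0.5537, -0.1467, 0.0097]
tool_rot: [3.141, 0.0, 1.581]
contact_force: [-0.6, 0.3, -0.8]
finger_gap: 0.149
gripper_force: 39.6
```

Emit:
{"op": "play_rows", "data": {
  "gripper": [0,0.03,0.03,0.03,0.03,0.03,0.07,0.07,0.07,0.07,0.07],
  "translation": [
    [0,0,-0.001],
    [0,0,0],
    [0,0,0],
    [0,0,0.03],
    [0,0,0.06],
    [0,0,0.06],
    [-0.03,0.04,0.04],
    [-0.035,0.04,0],
    [-0.035,0.04,0],
    [-0.03,0.035,0],
    [0,0,0]
  ],
  "roll": [0,0,0,0,0,0,0,0,0,0,0]
}}

```text
time: 7.32
position: [0.422, 0.0102, 0.1975]
tool_rot: [-3.14, -0.002, 1.586]
contact_force: [0.9, -0.6, 0.1]
finger_gap: 0.825
gripper_force: 0.0
```

```bash
cat >> meas.py <<'E'
def jars(g,x0=.28,x1=.7,y0=-.3,y1=.45,base=0.):
    C=cloud(g); X,Y,Z=C[...,0],C[...,1],C[...,2]-base
    m=(Z>.058)&(Z<.08)&(X>x0)&(X<x1)&(Y>y0)&(Y<y1)
    for b in blobs(m,60):
        P=C[b]; t=P[abs(P[:,2]-base-.066)<.004]
        if len(t)<30: continue
        p=px(b&(abs(Z-.066)<.004)); q=onplane(g,p,.066+base)[:,:2]
        (c,r)=cv2.minEnclosingCircle((q*1000).astype(np.float32)); 
        print('jar px',p.mean(0).round(0),'rgb',g['c'][b].mean(0).astype(int),'circ',np.round(c,1),round(r,1),'mean',(q.mean(0)*1000).round(1),'z',np.median(t[:,2]).round(4))
def cork(g,x0,x1,y0,y1):
    C=cloud(g); m=tmask(g,'tan')&(C[...,0]>x0)&(C[...,0]<x1)&(C[...,1]>y0)&(C[...,1]<y1)
    for b in blobs(m,80):
        q=onplane(g,px(b),.005)[:,:2]; r=cv2.minAreaRect((q*1000).astype(np.float32)); print('cork',len(q),'mean',(q.mean(0)*1000).round(1),'rect',np.round(r[0],1),np.round(r[1],1),round(r[2],2))
E
python3 - <<'E'
from meas import *
g=grab('wrist'); np.savez('wrist2.npz',**g); print(manip.state()['q'].round(2))
cv2.imwrite('pics/w2.png',cv2.cvtColor(g['c'],cv2.COLOR_RGB2BGR)); jars(g)
g=grab('top'); toolfit(g,'tan',(.5,.6,-.3,-.03),'-y',.011); cork(g,.6,.7,-.3,.3)
E
```

```text
[-0.34  0.24  0.33  2.05 -0.1   0.86  0.06]
jar px [157. 136.] rgb [228 136 164] circ [337.8  51.2] 22.1 mean [337.7  51.4] z 0.0666
jar px [249. 179.] rgb [217  13  12] circ [423.4  11.3] 21.4 mean [423.2  11.5] z 0.0664
jar px [182. 239.] rgb [123  62 155] circ [353.  -58.8] 22.1 mean [355.2 -55.1] z 0.0664
jar px [171. 319.] rgb [199 113 137] circ [ 336.  -158.9] 14.7 mean [ 336.4 -159. ] z 0.0664
n 361 ends y -0.251 -0.0599 len 0.1911 axis deg 91.05 mid [ 0.5517 -0.1555] width 0.0191
cork 180 mean [ 638.5 -101.5] rect [ 639.2 -100.9] [54.6 52.3] 2.28
cork 166 mean [623.8 187.8] rect [624.3 187.7] [46.7 56.2] 2.85
```

View pics/w2.png

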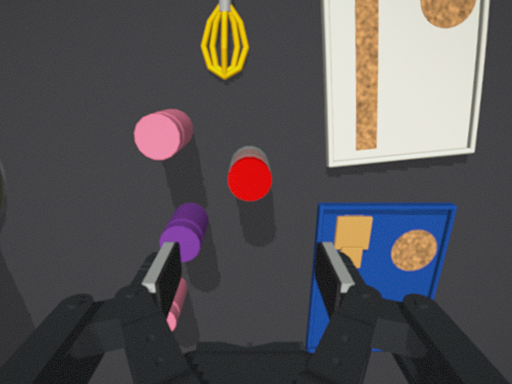

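The view shows the red cap at (249,179) between the fingers, with pink at (163,136), purple at (182,235) and the spatula blade at (353,232) in the blue tray. I'll check the spatula placement from this picture before going on.

```bash
python3 - <<'E'
from meas import *
g=dict(np.load('wrist2.npz')); C=cloud(g)
print(onplane(g,[[337,216],[371,217],[354,216.5]],.011).round(4)); cork(g,.6,.7,-.2,-.02); cork(g,.5,.7,.03,.3)
print('blade z',np.median(C[222:244,342:366,2]))
g=grab('scene'); print(g['W'].shape); m=tmask(g,'tan'); c=g['c'][210:300,160:300,::-1]; cv2.imwrite('pics/s3.png',cv2.resize(c,(700,450),interpolation=cv2.INTER_CUBIC))
np.savez('scene3.npz',**g)
E
```

```text
[[ 0.5311 -0.0499  0.011 ]
 [ 0.573  -0.0508  0.011 ]
 [ 0.5519 -0.0504  0.011 ]]
cork 1366 mean [639.4 -99.5] rect [ 639.7 -100. ] [57.1 58.3] 10.3
cork 3289 mean [547.5 111.9] rect [548.2 107.4] [ 24.1 153.8] 7.15
cork 1196 mean [624.5 176.3] rect [624.6 174.2] [59.1 25.7] 3.48
blade z 0.011448512989200771
(4, 4)
```

View pics/s3.png

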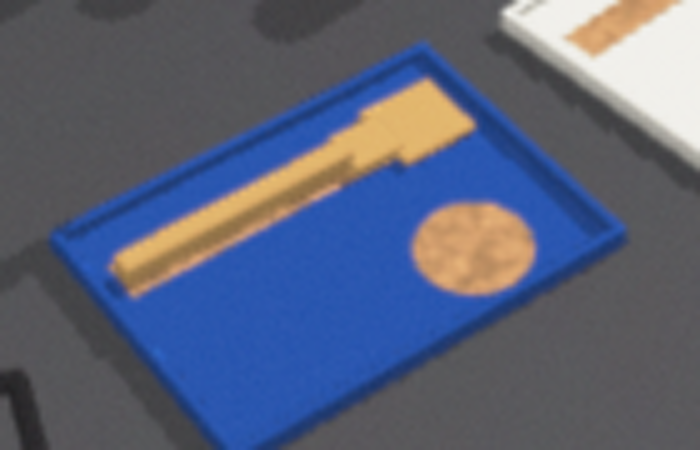

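The spatula lies straight on the blue tray's strip, handle end at (120,270) and blade at (430,115) in the crop, with its mid-length within about 1 mm. Now I grasp the red jar.

Emit:
{"op": "play_rows", "data": {
  "gripper": [0.07,0.07,0.07,0.07,0.07,0.07,0.0,0.0,0.0,0.0,0.0],
  "translation": [
    [0.001,0.0005,-0.045],
    [0,0,-0.045],
    [0,0,-0.045],
    [0,0,-0.03],
    [0,0,-0.015],
    [0,0,0],
    [0,0,0],
    [0,0,0],
    [0,0,0],
    [0,0,0],
    [0,0,0]
  ],
  "roll": [0,0,0,0,0,0,0,0,0,0,0],
  "newtons": 40
}}

```text
time: 8.85
position: [0.4258, 0.0079, 0.0181]
tool_rot: [3.14, 0.0, 1.581]
contact_force: [-0.9, -2.0, 7.3]
finger_gap: 0.497
gripper_force: 41.5
```

Emit:
{"op": "play_rows", "data": {
  "gripper": [0,0,0,0,0,0,0,0,0,0,0,0],
  "translation": [
    [0,0,0.02],
    [0,0,0.03],
    [0,0,0.015],
    [0.013,-0.007,0],
    [0.03,-0.015,0],
    [0.04,-0.02,0],
    [0.04,-0.02,0],
    [0.04,-0.02,0],
    [0.03,-0.015,0],
    [0.017,-0.011,0],
    [0,0,0],
    [0,0,0]
  ],
  "roll": [0,0,0,0,0,0,0,0,0,0,0,0]
}}

```text
time: 10.35
position: [0.6343, -0.0997, 0.0812]
tool_rot: [-3.14, -0.001, 1.581]
contact_force: [0.4, 0.0, -1.7]
finger_gap: 0.496
gripper_force: 41.2
```

```bash
python3 - <<'E'
from meas import *
g=grab('wrist'); np.savez('wrist4.npz',**g); s=manip.state(); print(s['position'],s['tool_rot'],s['contact_force'])
cv2.imwrite('pics/w4.png',cv2.cvtColor(g['c'],cv2.COLOR_RGB2BGR)); jars(g,base=.065); cork(g,.6,.7,-.2,0)
E
```

```text
[ 0.63427358 -0.09934084  0.08156191] [-3.14001020e+00 -7.76470339e-04  1.58111836e+00] [-0.24152562 -0.16562571 -1.08411237]
jar px [248. 300.] rgb [240  10  11] circ [635.  -94.4] 21.7 mean [634.8 -93.6] z 0.1295
jar px [153. 291.] rgb [53 57 60] circ [597.  -97.3] 19.3 mean [598.9 -89.9] z 0.1316
jar px [343. 292.] rgb [55 59 61] circ [672.2 -97.6] 19.3 mean [670.8 -89.3] z 0.1316
cork 2613 mean [640.5 -89.8] rect [639.8 -93. ] [45.7 59.2] 81.16
```

View pics/w4.png

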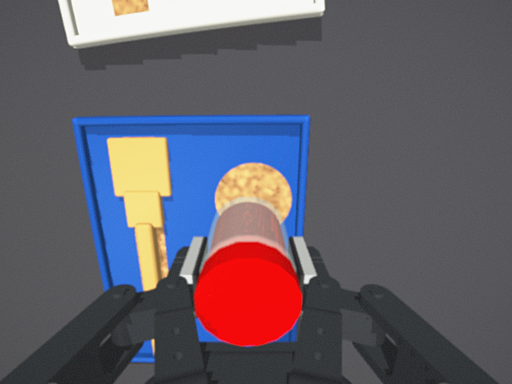

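The jar is held upright (cap at (248,295)) and the disc is partly visible at (253,190). The jar needs a shift of about (+4.5, -4.5) mm to be centred.

Emit:
{"op": "play_rows", "data": {
  "gripper": [0,0,0,0,0,0,0],
  "translation": [
    [0.0045,-0.0045,-0.01],
    [0,0,-0.02],
    [0,0,-0.016],
    [0,0,-0.006],
    [0,0,-0.003],
    [0,0,-0.002],
    [0,0,0]
  ],
  "roll": [0,0,0,0,0,0,0]
}}

```text
time: 11.28
position: [0.6398, -0.1044, 0.0257]
tool_rot: [3.141, 0.0, 1.581]
contact_force: [-0.5, 0.6, -1.7]
finger_gap: 0.503
gripper_force: 41.2
```

Emit:
{"op": "play_rows", "data": {
  "gripper": [0,0,0,0],
  "translation": [
    [0,0,-0.001],
    [0,0,-0.001],
    [0,0,-0.0005],
    [0,0,0]
  ],
  "roll": [0,0,0,0]
}}

```text
time: 11.78
position: [0.6397, -0.1044, 0.0232]
tool_rot: [3.141, -0.0, 1.581]
contact_force: [-1.7, -0.7, 3.6]
finger_gap: 0.495
gripper_force: 41.6
```

Emit:
{"op": "play_rows", "data": {
  "gripper": [0.06,0.06,0.06,0.06,0.06,0.06,0.045,0.045,0.045,0.045,0.045,0.045,0.045,0.045,0.045],
  "translation": [
    [0,0,0],
    [0,0,0],
    [0,0,0.02],
    [0,0,0.05],
    [0,0,0.055],
    [0,0,0.055],
    [-0.02,0.03,0.02],
    [-0.035,0.045,0],
    [-0.04,0.05,0],
    [-0.04,0.05,0],
    [-0.04,0.05,0],
    [-0.04,0.05,0],
    [-0.029,0.03,0],
    [0,0,0],
    [0,0,0]
  ],
  "roll": [0,0,0,0,0,0,0,0,0,0,0,0,-0.03,0,0]
}}

```text
time: 13.65
position: [0.4, 0.1954, 0.223]
tool_rot: [3.141, 0.0, 1.551]
contact_force: [-0.1, 0.3, -1.0]
finger_gap: 0.527
gripper_force: 0.0
```

```bash
python3 - <<'E'
from meas import *
g=grab('wrist'); np.savez('wrist5.npz',**g); s=manip.state(); print(s['position'],s['tool_rot'])
cv2.imwrite('pics/w5.png',cv2.cvtColor(g['c'],cv2.COLOR_RGB2BGR)); toolfit(g,'yellow',(.33,.46,.05,.36),'+y',.006); cork(g,.5,.7,0,.3); jars(g)
E
```

```text
[0.4002857  0.19498264 0.22295035] [3.14084351e+00 2.00936365e-04 1.54947681e+00]
n 1359 ends y 0.3044 0.1786 len 0.1258 axis deg 89.14 mid [0.3975 0.2415] width 0.0136
cork 2545 mean [543.7 139.1] rect [544.7 130.4] [ 24.  200.2] 6.82
cork 1652 mean [623.2 190.7] rect [623.3 190. ] [58.2 59.6] 88.92
jar px [264.   4.] rgb [164 164 162] circ [417.8 354.5] 16.5 mean [418.1 351.5] z 0.0665
jar px [208. 290.] rgb [219 127 153] circ [344.2  51. ] 21.0 mean [349.1  49.5] z 0.0665
```

View pics/w5.png

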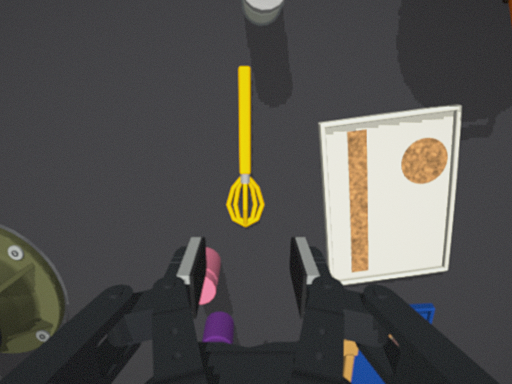

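The whisk runs from its handle end at (245,68) to the loop tip at (245,227). The white tray's strip is at (357,200) and its disc at (424,161). Now I grasp the whisk at mid-length.

Emit:
{"op": "play_rows", "data": {
  "gripper": [0.045,0.045,0.045,0.045,0.045,0.045,0.045,0.045,0.0,0.0,0.0,0.0],
  "translation": [
    [-0.003,0.009,-0.03],
    [0,0,-0.045],
    [0,0,-0.045],
    [0,0,-0.045],
    [0,0,-0.035],
    [0,0,-0.012],
    [0,0,-0.007],
    [0,0,0],
    [0,0,0],
    [0,0,0],
    [0,0,0],
    [0,0,0]
  ],
  "roll": [0.006,0,0,0,0,0,0,0,0,0,0,0]
}}

```text
time: 15.2
position: [0.397, 0.2052, 0.0048]
tool_rot: [3.14, -0.001, 1.557]
contact_force: [-1.3, -0.5, 7.3]
finger_gap: 0.148
gripper_force: 40.6
```

Emit:
{"op": "play_rows", "data": {
  "gripper": [0,0,0,0,0,0,0,0],
  "translation": [
    [0,0,0.04],
    [0.01,-0.005,0.03],
    [0.03,-0.015,0],
    [0.04,-0.02,0],
    [0.04,-0.02,0],
    [0.0275,-0.014,0],
    [0,0,0],
    [0,0,0]
  ],
  "roll": [0,0.01,0.03,0.035,0.035,0.025,0,0]
}}

```text
time: 16.2
position: [0.5431, 0.1312, 0.0739]
tool_rot: [-3.141, -0.0, 1.692]
contact_force: [0.3, -0.1, -0.8]
finger_gap: 0.148
gripper_force: 39.8
```

```bash
python3 - <<'E'
from meas import *
g=grab('wrist'); np.savez('wrist6.npz',**g); s=manip.state(); print(s['position'],s['tool_rot'],s['finger_gap'])
cv2.imwrite('pics/w6.png',cv2.cvtColor(g['c'],cv2.COLOR_RGB2BGR)); C=cloud(g)
hsv=cv2.cvtColor(g['c'],cv2.COLOR_RGB2HSV).astype(int); H,S,V=np.moveaxis(hsv,2,0)
m=(H>22)&(H<35)&(S>170)&(V>90)&(C[...,2]>.05); zt=np.median(C[m][:,2]); print('z',zt)
for v in range(0,384,25):
    u=np.nonzero(m[v])[0]
    if len(u)>3: print(v,u.min(),u.max(),onplane(g,[[(u.min()+u.max())/2,v]],zt)[0].round(4))
v0=np.nonzero(m)[0].min(); print('end',v0,onplane(g,[[248,v0]],zt).round(4)); cork(g,.58,.7,0,.3)
E
```

```text
[0.54281397 0.1315967  0.07387976] [-3.14060719e+00 -5.12546237e-04  1.69258046e+00] 0.14745065821423972
z 0.08324862736739247
50 238 257 [0.5316 0.2286 0.0832]
75 233 263 [0.533  0.2189 0.0832]
100 233 262 [0.534  0.2087 0.0832]
125 234 262 [0.5355 0.1982 0.0832]
150 234 262 [0.5369 0.187  0.0832]
175 235 261 [0.5383 0.1753 0.0832]
200 235 261 [0.5398 0.163  0.0832]
225 236 260 [0.5414 0.1499 0.0832]
250 235 260 [0.5429 0.136  0.0832]
275 236 260 [0.5449 0.1211 0.0832]
300 235 260 [0.5466 0.1051 0.0832]
325 228 267 [0.5487 0.0879 0.0832]
end 50 [[0.5318 0.2287 0.0832]]
cork 5373 mean [623.  191.3] rect [623.2 190.4] [59.8 59.4] 34.1
```

View pics/w6.png

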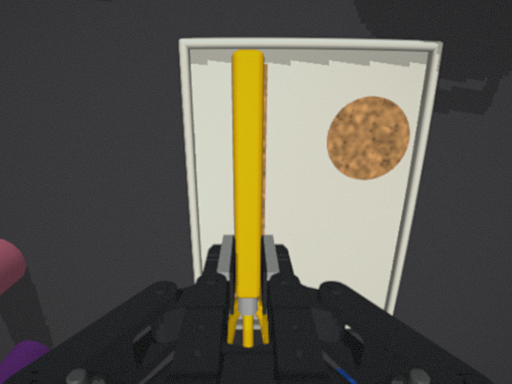

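The whisk is above the white strip, handle end at (248,50), disc at (369,138), and about 1 mm off. I'll lower and release it.

Emit:
{"op": "play_rows", "data": {
  "gripper": [0,0,0,0,0,0,0,0.03,0.03,0.03,0.03,0.03],
  "translation": [
    [0.001,0.001,-0.02],
    [0,0,-0.022],
    [0,0,-0.014],
    [0,0,-0.005],
    [0,0,-0.003],
    [0,0,-0.001],
    [0,0,0],
    [0,0,0],
    [0,0,0],
    [0,0,0.03],
    [0,0,0.06],
    [0,0,0.06]
  ],
  "roll": [0,0,0,0,0,0,0,0,0,0,0,0]
}}

```text
time: 17.75
position: [0.5447, 0.1317, 0.1602]
tool_rot: [-3.141, 0.0, 1.692]
contact_force: [0.6, 0.5, 0.5]
finger_gap: 0.349
gripper_force: 0.0
```

Emit:
{"op": "play_rows", "data": {
  "gripper": [0.03,0.07,0.07,0.07,0.07,0.07,0.07,0.07],
  "translation": [
    [-0.016,0.024,0.02],
    [-0.022,0.042,0.02],
    [-0.022,0.042,0],
    [-0.022,0.042,0],
    [-0.022,0.042,0],
    [-0.022,0.04,0],
    [0,0,0],
    [0,0,0]
  ],
  "roll": [0,0,0,0,0,0,0,0]
}}

```text
time: 18.75
position: [0.4193, 0.3632, 0.1987]
tool_rot: [3.141, 0.001, 1.692]
contact_force: [0.4, -0.9, 0.8]
finger_gap: 0.822
gripper_force: 0.0
```

```bash
python3 - <<'E'
from meas import *
g=grab('wrist'); np.savez('wrist7.npz',**g); s=manip.state(); print(s['position'],s['tool_rot'],s['finger_gap'],s['q'].round(2))
cv2.imwrite('pics/w7.png',cv2.cvtColor(g['c'],cv2.COLOR_RGB2BGR)); jars(g)
E
```

```text
[0.41969646 0.36260103 0.19879732] [3.14129826e+00 8.82569521e-04 1.69024850e+00] 0.8194813727959843 [-0.86  0.43  0.15  1.74 -0.07  0.98 -0.56]
jar px [409. 131.] rgb [139  71  17] circ [568.8 423.3] 27.7 mean [563.5 427.6] z 0.0647
jar px [247. 173.] rgb [246 246 245] circ [418.4 368.9] 21.3 mean [418.4 369. ] z 0.0664
jar px [478. 203.] rgb [247 160  10] circ [644.4 377.3] 51.5 mean [657.8 366.9] z 0.0661
```

View pics/w7.png

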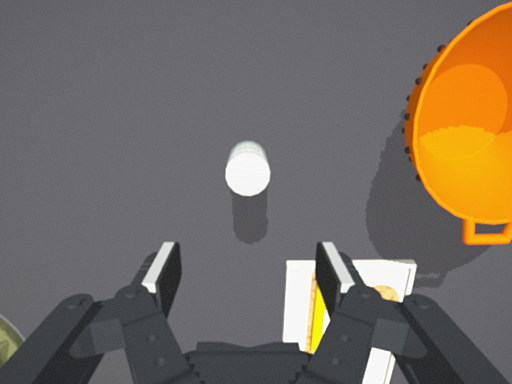

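The steel-capped jar is at (247,170), with only the colander nearby, well clear on the right. I'll grasp it.

Emit:
{"op": "play_rows", "data": {
  "gripper": [0.07,0.07,0.07,0.07,0.07,0.07,0.0,0.0,0.0,0.0,0.0],
  "translation": [
    [-0.001,0.004,-0.045],
    [0,0,-0.045],
    [0,0,-0.045],
    [0,0,-0.03],
    [0,0,-0.016],
    [0,0,0],
    [0,0,0],
    [0,0,0],
    [0,0,0],
    [0,0,0],
    [0,0,0]
  ],
  "roll": [0,0,0,0,0,0,0,0,0,0,0]
}}

```text
time: 20.18
position: [0.4188, 0.3683, 0.0193]
tool_rot: [3.139, -0.001, 1.692]
contact_force: [0.2, -0.7, 6.7]
finger_gap: 0.5
gripper_force: 41.0
```

Emit:
{"op": "play_rows", "data": {
  "gripper": [0,0,0,0,0,0,0,0,0,0,0,0,0],
  "translation": [
    [0,0,0.02],
    [0,0,0.03],
    [0.002,-0.008,0.015],
    [0.015,-0.02,0],
    [0.03,-0.028,0],
    [0.035,-0.03,0],
    [0.035,-0.03,0],
    [0.035,-0.028,0],
    [0.03,-0.02,0],
    [0.015,-0.01,0],
    [0.0075,-0.004,0],
    [0,0,0],
    [0,0,0]
  ],
  "roll": [0,0,0,0,0,0,0,0,0,0,0,0,0]
}}

```text
time: 21.8
position: [0.6213, 0.1913, 0.0828]
tool_rot: [-3.141, -0.001, 1.694]
contact_force: [0.1, 0.4, -2.3]
finger_gap: 0.499
gripper_force: 41.3
```

```bash
python3 - <<'E'
from meas import *
g=grab('wrist'); np.savez('wrist8.npz',**g); s=manip.state(); print(s['position'],s['tool_rot'],s['contact_force'])
cv2.imwrite('pics/w8.png',cv2.cvtColor(g['c'],cv2.COLOR_RGB2BGR)); jars(g,base=.0635); C=cloud(g)
m=tmask(g,'tan')&(C[...,0]>.58)&(C[...,0]<.7)&(C[...,2]<.015); b=max(blobs(m,80),key=lambda b:b.sum())
c=max(cv2.findContours(b.astype(np.uint8),0,2)[0],key=len).reshape(-1,2); q=onplane(g,c,.005)[:,:2]
q=q[q[:,1]>q[:,1].max()-.03]  # far arc
A=np.c_[2*q,np.ones(len(q))]; x=np.linalg.lstsq(A,(q**2).sum(1),rcond=None)[0]; print('disc circle',x[:2],np.sqrt(x[2]+x[:2]@x[:2])); print('far edge',q[:,1].max(),q[:,0].min(),q[:,0].max())
E
```

```text
[0.62137767 0.19130052 0.08284447] [-3.14087891e+00 -6.82315545e-04  1.69379288e+00] [ 0.31917026  0.51071746 -2.77333969]
jar px [248. 299.] rgb [113 114 113] circ [620.4 199.6] 55.0 mean [621.3 195.1] z 0.1298
disc circle [0.62140973 0.20034576] 0.022440664794837334
far edge 0.21997093583498037 0.5931494966728793 0.650887719660035
```

View pics/w8.png

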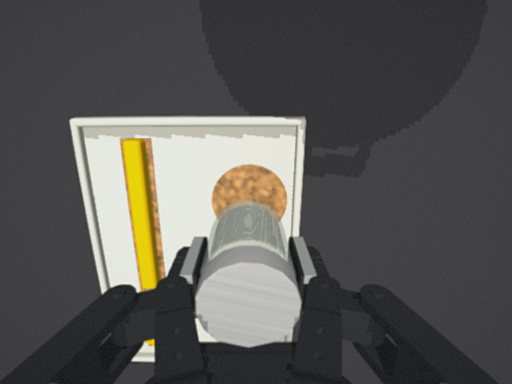

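The jar is held upright (cap at (248,297)), the whisk lies on the strip, and the disc is at (249,195). The cap mask merged with the fingers, so I'll fit the cap edge directly and compare it with the red jar's picture.

```bash
python3 - <<'E'
from meas import *
for f,tcp in (('wrist4',-.0993),('wrist8',.1913)):
    g=dict(np.load(f+'.npz')); C=cloud(g); c=g['c'].astype(int)
    col=c[300:375,248].sum(1); print(f,col[25:60:2])
    m=(abs(C[...,2]-.1298)<.004); m[:, :190]=0; m[:,308:]=0
    m&=(c[...,0]>150)&(c[...,1]<80) if f=='wrist4' else (c.min(2)>90)
    m=cv2.morphologyEx(m.astype(np.uint8),cv2.MORPH_OPEN,np.ones((9,9)))>0
    b=max(blobs(m,80),key=lambda b:b.sum()); p=px(b); print(p.min(0),p.max(0))
    q=onplane(g,p,.1298)[:,:2]; (cc,r)=cv2.minEnclosingCircle((q*1000).astype(np.float32)); print('cap',np.round(cc,1),round(r,1),'y-tcp',round(cc[1]-tcp*1000,1))
E
```

```text
wrist4 [264 264 264 264 264 264 264 264 264 258 382 234 169 154 150 160 166 171]
[195. 254.] [301. 345.]
cap [634.8 -95.3] 22.0 y-tcp 4.0
wrist8 [563 557 549 552 556 540 541 546 537 550 556 339 117 120 115 128 124 138]
[196. 258.] [300. 344.]
cap [621.7 193. ] 22.1 y-tcp 1.7
```

Emit:
{"op": "play_rows", "data": {
  "gripper": [0,0,0,0,0,0,0,0],
  "translation": [
    [0.001,-0.003,-0.01],
    [0,0,-0.02],
    [0,0,-0.017],
    [0,0,-0.006],
    [0,0,-0.003],
    [0,0,-0.001],
    [0,0,-0.001],
    [0,0,0]
  ],
  "roll": [0,0,0,0,0,0,0,0]
}}

```text
time: 22.85
position: [0.6236, 0.1869, 0.0251]
tool_rot: [3.141, -0.0, 1.692]
contact_force: [0.3, 0.5, -0.8]
finger_gap: 0.503
gripper_force: 41.3
```

Emit:
{"op": "play_rows", "data": {
  "gripper": [0,0,0],
  "translation": [
    [0,0,-0.0008],
    [0,0,-0.0005],
    [0,0,0]
  ],
  "roll": [0,0,0]
}}

```text
time: 23.22
position: [0.6237, 0.1869, 0.0244]
tool_rot: [3.141, -0.0, 1.692]
contact_force: [-2.1, -1.3, 4.4]
finger_gap: 0.501
gripper_force: 42.0
```

Emit:
{"op": "play_rows", "data": {
  "gripper": [0.06,0.06,0.06,0.06,0.06,0.06,0.06,0.06,0.06,0.06],
  "translation": [
    [0,0,0],
    [0,0,0],
    [0,0,0.02],
    [0,0,0.05],
    [0,0,0.06],
    [0,0,0.05],
    [-0.02,-0.04,0.04],
    [-0.02,-0.04,0.02],
    [0,-0.03,0],
    [0,0,0]
  ],
  "roll": [0,0,0,0,0,0,0,0,0,0]
}}

```text
time: 24.48
position: [0.5835, 0.0735, 0.2643]
tool_rot: [3.141, 0.001, 1.687]
contact_force: [0.2, 0.8, -0.6]
finger_gap: 0.703
gripper_force: 0.0
```

```bash
python3 - <<'E'
from meas import *
g=grab('wrist'); np.savez('wrist9.npz',**g); s=manip.state(); print(s['position'])
cv2.imwrite('pics/w9.png',cv2.cvtColor(g['c'],cv2.COLOR_RGB2BGR)); jars(g,.55,.7,.1,.25,.005); cork(g,.5,.7,0,.3)
E
```

```text
[0.58346899 0.07579586 0.26379224]
jar px [297.  64.] rgb [191 191 187] circ [624.1 186.8] 21.7 mean [623.8 187. ] z 0.0716
cork 3286 mean [544.9 128.9] rect [545.6 132. ] [ 48.3 202.9] 6.3
cork 552 mean [608.3 190.9] rect [614.7 189.5] [42.1 58.8] 12.13
```

Emit:
{"op": "play_rows", "data": {
  "gripper": [0.06,0.06,0.06,0.06,0.06,0.06,0.06,0.06],
  "translation": [
    [0,-0.045,0],
    [0,-0.045,0],
    [0,-0.045,0],
    [0,-0.045,0],
    [0,-0.045,0],
    [0,-0.045,0],
    [0,0,0],
    [0,0,0]
  ],
  "roll": [0,0,0,0,0,0,0,0]
}}

```text
time: 25.52
position: [0.5841, -0.1913, 0.2629]
tool_rot: [-3.141, -0.002, 1.693]
contact_force: [0.1, -0.2, -0.1]
finger_gap: 0.702
gripper_force: 0.0
```

```bash
python3 - <<'E'
from meas import *
g=grab('wrist'); np.savez('wrist10.npz',**g); s=manip.state(); print(s['position'])
jars(g,.55,.7,-.2,0,.005); cork(g,.58,.7,-.3,0); C=cloud(g)
t=grab('top'); jars(t,.25,.75,-.45,.45); jars(t,.55,.7,-.45,.45,.005)
a=np.vstack([np.hstack([cv2.resize(dict(np.load('wrist9.npz'))['c'],(400,300)),cv2.resize(g['c'],(400,300))]),cv2.resize(t['c'][110:250,130:370],(800,300))[:300]])
cv2.imwrite('pics/fin.png',a[:,:,::-1])
E
```

```text
[ 0.58412284 -0.19079345  0.26303575]
jar px [309.  90.] rgb [246  15  17] circ [ 639.7 -101.6] 21.6 mean [ 639.6 -101.5] z 0.0715
cork 573 mean [625.3 -97.6] rect [630.1 -98.7] [58.4 41.3] 87.21
jar px [140. 109.] rgb [244 140  27] circ [712.7 407.3] 53.0 mean [722.8 406.5] z 0.0668
jar px [278. 138.] rgb [240  39  42] circ [ 639.1 -104.5] 22.3 mean [ 637.8 -104.2] z 0.068
jar px [198. 137.] rgb [229 226 227] circ [623.2 185.5] 22.2 mean [625.  184.8] z 0.0676
jar px [349. 201.] rgb [ 60 182  79] circ [ 418.6 -363.1] 21.4 mean [ 418.  -363.1] z 0.0667
jar px [231. 218.] rgb [251 183 211] circ [336.2  49.2] 20.4 mean [336.5  48.7] z 0.0669
jar px [278. 137.] rgb [241  38  41] circ [ 638.8 -103. ] 22.0 mean [ 639.3 -103.4] z 0.0713
jar px [197. 137.] rgb [230 227 228] circ [622.4 184.8] 22.0 mean [621.9 185.3] z 0.0712
```

View pics/fin.png

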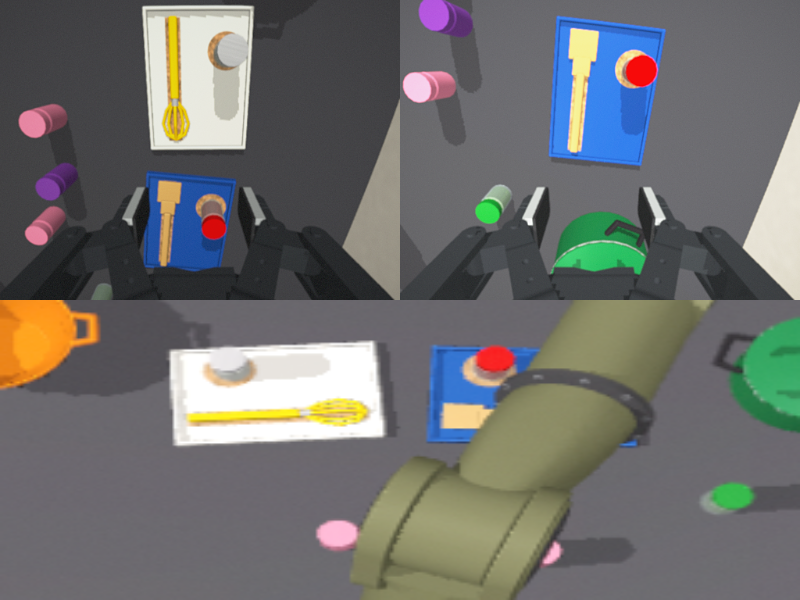

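Final views: the whisk lies on the white tray's strip and the spatula on the blue tray's. Both jars stand upright within about 3 mm of their disc centres (steel at (228,50) upper left, red at (640,70) upper right). The green jar, pot and colander haven't moved, and the gripper is open and clear, so I'm handing in.

```bash
python3 -c "
from rig import ticket; print(ticket.finish_job())"
```

```text
the job is handed in; nothing more can be done
None
```

Both kits are made up and the job is handed in at about 26 s: each tool lies on its strip, each jar stands upright within about 3 mm of its disc centre, and the green jar, pot and colander were left alone.

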